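# Put the double lid on the canister and take the outer cover off again

### The arm

A 7-joint arm with a two-finger parallel gripper is mounted at the origin on a cart in front of the work surface, level with it; the furniture and walls round the work are solid. World frame = base frame: x ahead of the robot, y to its left, z up, the work surface at z = 0. Lengths are in mm, angles in rad, forces in N, time in s.
With the tool pointing down it reaches from about 425 to 950 mm from the base axis. Payload 4.7 kg.
Tool frame: the origin (TCP) lies on the centre line of the jaws, within the pads' length; the fingertips stand 17 mm ahead of it and the grasp point (between the pads) lies 2 mm behind it (r.tcp_to_tips is the distance from the TCP to the fingertips, in mm); z points along the fingers, y is the line along which they close (so a half turn about z gives the same grasp; the last joint's range is limited). The gripper opens to 85 mm and grips with 20 to 120 N. Pads are 22 mm wide; open, the fingers measure 114 mm over their backs; the gripper's body (76 mm by 85 mm) begins 54 mm behind the grasp point. The pads swing forward as they close: fully open they stand 13 mm farther back than shut.
Start: joints at [1.316, 0.469, -0.049, 1.532, 0.024, 1.141, -0.082], TCP at [151.17, -657.873, 220.935] pointing down, gripper open.
Joint ranges: [-2.59, 2.59], [-0.33, 1.99], [-1.39, 1.29], [0.1, 2.45], [-1.04, 4.18], [0.21, 1.99], [-2.66, 2.66]. Speed limits (rad/s): [2.57, 2.57, 3.14, 3.14, 3.14, 3.14, 3.14].

### API

Orientations are given as a unit quaternion [x, y, z, w].
In Python, from bench import sensors, viewer, r gives the robot as it stands.
- The arm moves only by the tool jog_arm, never from a script. Its argument "moves" is a list of rows, each a list of 3 entries, a list of its own where there are three numbers: the turn, a rotation vector about the tool's x, y, z in rad, then the shift along the tool's x, y, z in cm, then the gripper's target within -1 to 1 (fully open at 1, half-way at 0, shut at -1). In form: [[[rx, ry, rz], [tx, ty, tz], claw], ...]. A call has 1 to 20 rows; each row is the pose to reach, as a shift and turn from the pose commanded when the call began, along the tool's axes at that moment; what a row does not reach only later rows make up. A row lasts 1/12 s, in which the tool goes at most 41.7 mm and 7.16 degrees, less where a joint would pass 70% of its speed; a pose out of reach is approached as far as the arm can. A call with a gripper value outside its range is refused whole. The fingers move at their own pace and stop on an object; the grip force is fixed at half the most. Time passes only in rows, so rows that repeat a pose let the fingers close. It gives the time, the measured TCP pose, the force, the opening and the grip force at its end, in the units of the state.
- sensors.get_obs(): the state, without advancing time (a new reading comes with each control period).
- viewer.capture(name): name is "scene" or "top" or "wrist"; returns (picture, depth): 400x640x3 uint8, red, green, blue; 400x640 float32, mm along the optical axis (not along the pixel's ray), 0 where there is no reading.
- viewer.calibration(name): a dict with "vfov" (degrees; the focal length in pixels is half the picture's height over the tangent of half this angle, whatever the lens; pixels are square), "cx", "cy" (the principal point, pixels), "rvec" (rotation vector, rad) and "tvec" (3), from world to camera coordinates, as OpenCV has them; the wrist camera has in their place "tool_from_camera" (4x4, takes a point from camera to tool coordinates, whose origin is the TCP and whose axes are the flange's). Camera axes: x right, y down, z forward; pixel columns grow to the right and rows downward; lengths in mm; the calibration is good to about 2 mm. The wrist camera is an equidistant fisheye: a pixel r from the principal point sees the ray r / f radians off the axis. A picture is of the moment at which its call begins: read the wrist's pose just before it. calibration takes no time and is no camera call.
- r.close_job(): hands the job in; it is judged then, once.
The state is a dict: "clock": time; "joints": joint angles; "qvel": joint speeds; "tau": joint torques, N m; "position": TCP position; "tool_rot": TCP orientation; "wrist_force": force on the tool from outside, world axes, zero at the start; "ft_torque": the same for the moment, N m; "width": finger opening in mm; "grasp_force": force on a finger pad.
Only numpy, scipy, OpenCV 4.12 (cv2) and the standard library are available. Lean on these libraries where they do the work, as an engineer would, in place of code of your own. Each camera call takes 0.05 s, during which the arm holds its last target. There are 200 camera calls.

### The job

Close the canister with its inner lid and free the outer cover for washing: carry the nested pair of lids together (the inner lid's knob lifts both) to the open steel canister and lower them, without dropping them, until the inner lid is fully home in its mouth. Then lift the outer cover alone (it has a collar to grip), leaving the inner lid seated, and finish still holding the cover level and at rest in the gripper right above the canister, its whole skirt higher than the inner lid's knob. Do not push the canister about, and leave the other things on the table where they stand.

Things in the scene. Friction and masses are not known exactly. Their poses are not given: they have to be found in the camera images.
- mouth (a point): centre of the mouth of the open, upright steel canister, at the height of its rim (100 mm above the table). The canister is round, 108 mm outside (two beads to 110 mm), mouth 100 mm wide inside, hollow, free-standing, about 2.5 kg. z axis up.
- canister: the canister; origin at the centre of its underside, z up.
- inner_lid: the inner lid; origin at the centre of the plug's underside, z up. At the start it stands on the table with the outer cover nested on it. From below: a round plug 95 mm across and 16 mm deep (tapering to 82 mm over its lowest 7 mm) that drops loosely into the mouth; a flange 112 mm across and 4 mm thick that comes to rest on the rim; a stem 16 mm across; a round black knob. About 0.28 kg.
- seat (a point): centre of the underside of the inner lid's flange, 16 mm above inner_lid's origin. It coincides with point mouth when the inner lid is fully home.
- knob (a point): centre of the inner lid's knob: an upright cylinder 26 mm across and 32 mm high (its top 16 mm above this point, 78 mm above inner_lid's origin). It stands up through the outer cover's collar; with the lids nested its upper 28 mm are above the collar's top. Lifting by it carries the outer cover too, which simply rests on the flange.
- outer_lid: the outer cover, loose on the inner lid, about 0.16 kg; origin at the centre of the lower edge of its skirt, z up (6 mm above inner_lid's origin when nested). Skirt 124 mm outside, 118 mm inside; flat top whose upper face is 18 mm above the origin, with a central 36 mm hole under an upright collar.
- skirt (a point): centre of the lower edge of the outer cover's skirt.
- collar (a point): centre of the outer cover's collar, 31 mm above the skirt's lower edge: an upright round tube, 44 mm outside, 36 mm inside, standing 26 mm above the cover's flat top (from 13 mm below this point to 13 mm above it). With the lids nested, the knob rises 28 mm above the collar's top.
- timer: bystander: round kitchen timer, 62 mm across, 40 mm high; origin under its centre.
- salt_shaker: bystander: white shaker, 44 mm across, 86 mm high; origin under its centre.
- deli_tub1: bystander: small tub with white lid, 68 mm across, 56 mm high; origin under its centre.

How it is judged (in metres and radians):
On the way:
1. the pair of lids, still nested, is fully home on the canister (horizontal distance between seat and mouth below 0.005 m and z of seat in the frame of mouth between -0.004 and 0.003 m and angle between the z axis of inner_lid and the z axis of canister, either way round below 0.06 rad and z of skirt in the frame of inner_lid below 0.01 m and horizontal distance between skirt and inner_lid below 0.008 m), for 0.2 s.
At the end, for the whole second after the job is handed in: Inner lid seated (3 mm high, 5 mm off-centre, 0.06 rad at most); canister upright within 30 mm of its start; outer cover at rest in the fingers, level within 0.2 rad, within 60 mm of the canister's axis, skirt above the knob's top, touching neither inner lid nor canister (horizontal distance between seat and mouth below 0.005 m and z of seat in the frame of mouth between -0.004 and 0.003 m and angle between the z axis of inner_lid and the z axis of canister, either way round below 0.06 rad and angle between canister's own z axis and vertical below 0.06 rad and distance of canister from where it was at the start of the episode below 0.03 m and z of skirt in the frame of knob above 0.016 m and horizontal distance between skirt and mouth below 0.06 m and angle between outer_lid's own z axis and vertical below 0.2 rad and linear speed of outer_lid below 0.03 m/s and contact force between the fingers and outer_lid above 0.5 N and contact force between outer_lid and inner_lid below 0.05 N and contact force between outer_lid and canister below 0.05 N); the arm keeps its last pose, push and grip.
It fails at once if the outer cover comes off the inner lid (more than 12 mm up or 15 mm aside) while the inner lid is not seated in the canister (its flange more than 6 mm above the rim, or more than 8 mm off-centre) ((z of skirt in the frame of inner_lid above 0.018 m or horizontal distance between skirt and inner_lid above 0.015 m) and (z of seat in the frame of mouth above 0.006 m or horizontal distance between seat and mouth above 0.008 m)).
It fails at once if the lids are dropped (the inner lid moves faster than 0.45 m/s with no finger on it) (linear speed of inner_lid above 0.45 m/s and contact force between the fingers and inner_lid below 0.01 N).
It fails at once if the canister is pushed more than 30 mm or tipped (distance of canister from where it was at the start of the episode above 0.03 m or angle between canister's own z axis and vertical above 0.15 rad).
It fails at once if a bystander is moved more than 30 mm or tipped over (distance of any of timer, salt_shaker, deli_tub1 from where it was at the start of the episode above 0.03 m or angle between any of timer, salt_shaker, deli_tub1's own z axis and vertical above 0.3 rad).
It also fails if it takes over 59 s, if anything falls off the work surface, if the arm or the gripper's body presses on something with over 40 N, if the wrist force passes 120 N, or if a joint passes its speed limit or range.

## Working session

There is one attempt and no reset: what is moved stays moved. The work goes in short steps, Python scripts to look and compute and a tool call to move; the robot and the scene stay as the last step left them, time stands still between calls to the robot, and variables do not carry over. Pictures are saved under pics/ and viewed, at most 10 in all, crops included, and the job is handed in when it is done.

Besides the shell and the picture viewer there is one more tool, called after "Request:" in YAML: its name, and indented under it one key for each argument. jog_arm: Moves the arm, as the interface text tells. Its arguments: {"type":"object","properties":{"moves":{"type":"array"}},"required":["moves"]}

```bash
mkdir -p pics
cat > h.py <<'E'
import numpy as np,cv2
from scipy.spatial.transform import Rotation as R
from bench import sensors,viewer,r
def cap(n,f):
    p,d=viewer.capture(n); cv2.imwrite('pics/'+f+'.png',p[:,:,::-1]); np.save('pics/'+f+'.npy',d); return p,d
def cloud(n,d):
    c=viewer.calibration(n); f=200/np.tan(np.radians(c['vfov']/2))
    v,u=np.mgrid[:400,:640]; X=np.stack([(u-c['cx'])/f*d,(v-c['cy'])/f*d,d],-1)
    Rm=cv2.Rodrigues(np.array(c['rvec'],float))[0]
    W=(X-np.array(c['tvec']).ravel())@Rm; W[d==0]=np.nan; return W
E
python3 - <<'E'
from h import *
o=sensors.get_obs();print(o)
a,_=cap('scene','s0');b,d=cap('top','t0')
cv2.imwrite('pics/both.png',cv2.resize(np.vstack([a,b])[:,:,::-1],(480,600)))
W=cloud('top',d);np.save('pics/W.npy',W)
print(viewer.calibration('top'))
print([ (np.nanmin(W[...,i]),np.nanmax(W[...,i])) for i in range(3)])
E
```

```text
{'clock': 0.0, 'joints': array([ 1.31613313,  0.4694594 , -0.04859622,  1.5336509 ,  0.02410406,
        1.14101931, -0.08232246]), 'qvel': array([ 2.41257101e-04, -9.12224606e-04, -2.85830309e-06, -3.23354175e-03,
       -2.27615643e-04,  1.95052113e-03,  5.16002660e-04]), 'tau': array([-9.50690737e-04, -5.10315979e+01, -4.73422883e-02, -2.37721592e+01,
        1.05329475e-02,  7.58600479e-03, -8.43382111e-06]), 'position': array([ 150.97662855, -657.2933253 ,  219.86755627]), 'tool_rot': array([ 9.93634539e-01,  1.12647465e-01, -1.46747854e-04, -9.64474025e-04]), 'wrist_force': array([-0.22259571, -0.31856658,  0.60746528]), 'ft_torque': array([-0.00957051,  0.05741858,  0.0551188 ]), 'grasp_force': 0.0, 'width': 85.39371982593848}
{'vfov': 44.011971743762544, 'cx': 313.029590275688, 'cy': 193.2703321838635, 'rvec': array([ 2.16043936, -2.22077695,  0.10414483]), 'tvec': array([  -1.83073354,  645.07023286, 1232.04546197])}
[(np.float64(-159.60162012592258), np.float64(1551.8112827280022)), (np.float64(-1434.4680469553598), np.float64(1233.9921881902587)), (np.float64(-764.2916893165402), np.float64(361.7313294478011))]
```

View pics/t0.png

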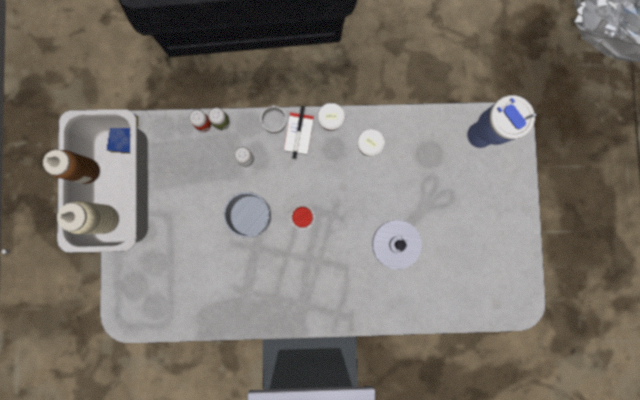

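View pics/s0.png

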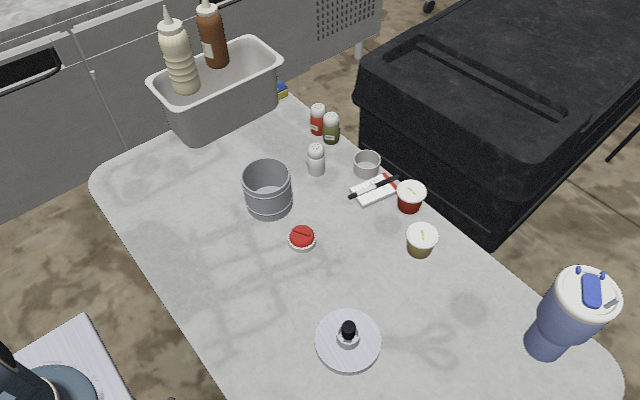

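The top view shows the lids at about (397,245), the canister at (249,215), the red timer at (302,217) and the shaker at (244,156). The scene view agrees. Next I'll measure them from depth.

Run:
```python
from h import *
from scipy.optimize import least_squares
W=np.load('pics/W.npy')
def reg(u,v,s,lo,hi):
    P=W[v-s:v+s,u-s:u+s].reshape(-1,3); P=P[np.isfinite(P[:,0])]; return P[(P[:,2]>lo)&(P[:,2]<hi)]
def show(n,P):
    mn,mx=P.min(0),P.max(0); c=cv2.minEnclosingCircle(P[:,:2].astype(np.float32)); print(n,len(P),np.round(P.mean(0),1),'circ',np.round(c[0],1),round(c[1],1),mn[2],mx[2])
show('table',reg(350,290,15,-50,50))
show('rim',reg(249,215,32,85,125))
show('cover',reg(397,245,30,15,35))
show('collar+',reg(397,245,30,40,60))
show('knob',reg(397,245,30,64,100))
show('timer',reg(302,217,16,25,60))
show('shaker',reg(244,156,14,60,110))
print(W[245,375:425,2].round())
print(W[215,220:280,2].round())
```

```text
table 898 [ 3.977e+02 -1.063e+02  2.000e-01] circ [ 397.8 -106.2] 52.2 -7.639752150788067 7.480143782901051
rim 307 [593.6 143.8  97.4] circ [593. 142.] 54.7 85.05897487666489 105.1827113970814
cover 1658 [ 509.7 -228.1   24. ] circ [ 509.4 -229.1] 62.1 15.368192806574923 34.72648176472874
collar+ 109 [ 509.5 -227.2   49.2] circ [ 509.8 -229.3] 22.3 40.28330954248137 58.011075439589874
knob 97 [ 509.6 -228.    77.2] circ [ 509.8 -228.9] 13.1 65.636045338859 84.17829947688288
timer 333 [585.3   8.8  32.5] circ [585.4   9. ] 26.9 25.006392596885398 46.99909521791642
shaker 224 [738.6 149.5  82.7] circ [740.1 150.5] 20.0 60.10252104976151 91.4733802722498
[26. 28. 29. 28. 24. 22. 22. 22. 25. 25. 23. 26. 24. 23. 26. 38. 49. 46.
 16. 20. 56. 75. 77. 75. 81. 75. 77. 79. 75. 84. 77. 78. 46. 50. 23. 21.
 24. 23. 26. 20. 25. 23. 22. 30. 21. 27. 21. -8. -0. -3.]
[ -1.   6.  -5.   0. 101.  99.  85.  71.  48.  36.  25.   7.   3.   4.
   2.   2.   6.   5.  -0.   3.   3.  -0.   2.   2.   5.   3.   9.   6.
   9.   6.  -3.   4.   5.   6.   9.   5.  11.   4.   2.   8.   6.   1.
   8.   3.   1.   1.   3.   6. 100.  89.  57.  26.   2.  -4.  -2.  -4.
   2. -10.  -0.   1.]
```

Request:
jog_arm:
  moves:
    - [[0, 0, 0.05], [10, -7.5, 1], 1]
    - [[0, 0, 0.1], [20, -15, 3], 1]
    - [[0, 0, 0.15], [30, -23, 5], 1]
    - [[0, 0, 0.2], [40, -30, 6], 1]
    - [[0, 0, 0.2257], [44.5, -33.7, 6.9], 1]
    - [[0, 0, 0.2257], [44.5, -33.7, 6.9], 1]
    - [[0, 0, 0.2257], [44.5, -33.7, 6.9], 1]
    - [[0, 0, 0.2257], [44.5, -33.7, 6.9], 1]
    - [[0, 0, 0.2257], [44.5, -33.7, 6.9], 1]
    - [[0, 0, 0.2257], [44.5, -33.7, 6.9], 1]
    - [[0, 0, 0.2257], [44.5, -33.7, 6.9], 1]
    - [[0, 0, 0.2257], [44.5, -33.7, 6.9], 1]
    - [[0, 0, 0.2257], [44.5, -33.7, 6.9], 1]
    - [[0, 0, 0.2257], [44.5, -33.7, 6.9], 1]
    - [[0, 0, 0.2257], [44.5, -33.7, 6.9], 1]
    - [[0, 0, 0.2257], [44.5, -33.7, 6.9], 1]
    - [[0, 0, 0.2257], [44.5, -33.7, 6.9], 1]
    - [[0, 0, 0.2257], [44.5, -33.7, 6.9], 1]
    - [[0, 0, 0.2257], [44.5, -33.7, 6.9], 1]
    - [[0, 0, 0.2257], [44.5, -33.7, 6.9], 1]

```text
clock: 1.77
position: [508.7, -231.1, 152.1]
tool_rot: [1.0, -0.001, -0.0, 0.0]
wrist_force: [0.5, -0.9, 0.3]
width: 85.4
grasp_force: 0.0
```

Run:
```python
from h import *
o=sensors.get_obs();print(o['clock'],o['position'],o['joints'],R.from_quat(o['tool_rot']).as_matrix().round(4))
p,d=cap('wrist','w0');c=viewer.calibration('wrist');print(c);np.save('pics/T.npy',c['tool_from_camera'])
```

```text
1.7667 [ 508.71621858 -231.08336899  152.06771328] [ 0.51889674  0.36248542 -0.21186111  1.87807681  0.09518526  0.91049802
 -1.31109261] [[ 1.0e+00 -2.2e-03 -0.0e+00]
 [-2.2e-03 -1.0e+00 -5.0e-04]
 [-0.0e+00  5.0e-04 -1.0e+00]]
{'vfov': 65.70646984690485, 'cx': 322.6512431141815, 'cy': 198.81723007357567, 'tool_from_camera': array([[ 5.57564815e-04, -9.47980636e-01, -3.18327508e-01,
         8.17785447e+01],
       [ 9.99999497e-01,  7.94053006e-04, -6.13149458e-04,
        -1.12375304e-01],
       [ 8.34022728e-04, -3.18327006e-01,  9.47980602e-01,
        -1.52760908e+02],
       [ 0.00000000e+00,  0.00000000e+00,  0.00000000e+00,
         1.00000000e+00]])}
```

View pics/w0.png

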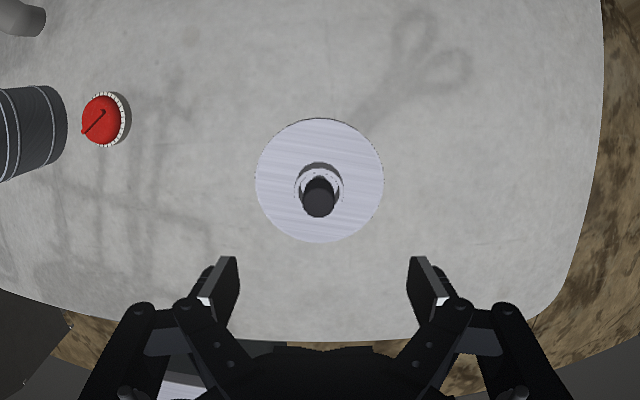

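The wrist view shows the knob top at about (318,203) and the cover disc centred near (319,181), between the open fingers.

```bash
cat >> h.py <<'E'
def wcloud(d,o):
    c=viewer.calibration('wrist'); f=200/np.tan(np.radians(c['vfov']/2))
    v,u=np.mgrid[:400,:640]; x=(u-c['cx'])/f; y=(v-c['cy'])/f; t=np.hypot(x,y)+1e-9
    X=np.stack([np.tan(t)*x/t*d,np.tan(t)*y/t*d,d],-1); T=np.array(c['tool_from_camera'])
    P=X@T[:3,:3].T+T[:3,3]
    W=R.from_quat(o['tool_rot']).apply(P.reshape(-1,3)).reshape(P.shape)+o['position']; W[d==0]=np.nan; return W
def show(n,W,u,v,s,lo,hi):
    P=W[v-s:v+s,u-s:u+s].reshape(-1,3); P=P[np.isfinite(P[:,0])]; P=P[(P[:,2]>lo)&(P[:,2]<hi)]
    c=cv2.minEnclosingCircle(P[:,:2].astype(np.float32)); print(n,len(P),P.mean(0).round(1),'med',np.median(P,0).round(1),'circ',np.round(c[0],1),round(c[1],1))
E
python3 - <<'E'
from h import *
W=wcloud(np.load('pics/w0.npy'),sensors.get_obs())
show('knob',W,318,195,25,73,85);show('cover',W,319,180,68,20,28);show('collar',W,319,188,30,45,54)
show('table',W,250,60,20,-30,30)
E
```

```text
knob 812 [ 512.1 -227.    77.5] med [ 512.2 -227.    77.5] circ [ 511.  -227.2] 13.3
cover 10543 [ 515.6 -227.2   23.7] med [ 519.7 -227.3   23.7] circ [ 511.2 -226.7] 62.4
collar 596 [ 517.8 -227.3   49.5] med [ 520.3 -228.    49.6] circ [ 511.4 -226.9] 22.1
table 1593 [ 6.320e+02 -1.591e+02 -1.000e-01] med [ 6.320e+02 -1.591e+02 -1.000e-01] circ [ 632.5 -158.9] 29.0
```

Request:
jog_arm:
  moves:
    - [[0, 0, 0], [0.25, -0.4, 1], 1]
    - [[0, 0, 0], [0.25, -0.4, 3], 1]
    - [[0, 0, 0], [0.25, -0.4, 5], 1]
    - [[0, 0, 0], [0.25, -0.4, 7], 1]
    - [[0, 0, 0], [0.25, -0.4, 8.1], 1]
    - [[0, 0, 0], [0.25, -0.4, 8.1], 1]
    - [[0, 0, 0], [0.25, -0.4, 8.1], 1]
    - [[0, 0, 0], [0.25, -0.4, 8.1], 0]
    - [[0, 0, 0], [0.25, -0.4, 8.1], -0.2]
    - [[0, 0, 0], [0.25, -0.4, 8.1], -0.4]
    - [[0, 0, 0], [0.25, -0.4, 8.1], -0.6]
    - [[0, 0, 0], [0.25, -0.4, 8.1], -0.8]
    - [[0, 0, 0], [0.25, -0.4, 8.1], -1]
    - [[0, 0, 0], [0.25, -0.4, 8.1], -1]
    - [[0, 0, 0], [0.25, -0.4, 8.1], -1]
    - [[0, 0, 0], [0.25, -0.4, 8.1], -1]
    - [[0, 0, 0], [0.25, -0.4, 8.1], -1]
    - [[0, 0, 0], [0.25, -0.4, 8.1], -1]

```text
clock: 3.32
position: [511.9, -225.8, 70.9]
tool_rot: [1.0, 0.0, -0.0, 0.0]
wrist_force: [0.1, 0.8, 0.0]
width: -0.1
grasp_force: 0.0
```

The fingers closed fully on nothing, so I'll look before moving again.

Run:
```python
from h import *
print(r.tcp_to_tips, sensors.get_obs()['width'])
a,_=cap('wrist','w1');b,_=cap('scene','s1')
cv2.imwrite('pics/c1.png',np.vstack([cv2.resize(a,(480,300)),cv2.resize(b[250:400,240:480],(480,300),interpolation=3)])[:,:,::-1])
```

```text
17.0 -0.08503734327671161
```

View pics/c1.png

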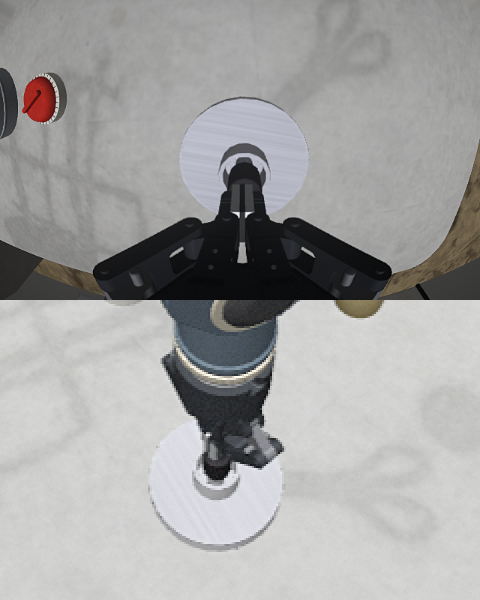

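The shut fingertips, near (243,185), seem to be at the robot-side edge of the knob or above it. Depth should tell which.

Run:
```python
from h import *
o=sensors.get_obs();print(o['position'],o['wrist_force'])
W=wcloud(np.load('pics/w1.npy'),o)
for v in range(190,300,5): print(v,[tuple(W[v,u].round(0)) for u in (308,324,340)])
show('cover',W,325,215,90,20,28);show('collar',W,325,215,40,45,53)
a=cv2.imread('pics/w1.png')[150:330,220:430];cv2.imwrite('pics/c2.png',cv2.resize(a,None,fx=3,fy=3,interpolation=2))
```

```text
[ 511.94993469 -225.76641593   70.90220438] [ 0.28336556 -0.21747745  0.88808528]
190 [(np.float64(533.0), np.float64(-216.0), np.float64(23.0)), (np.float64(533.0), np.float64(-226.0), np.float64(23.0)), (np.float64(533.0), np.float64(-237.0), np.float64(24.0))]
195 [(np.float64(529.0), np.float64(-216.0), np.float64(23.0)), (np.float64(532.0), np.float64(-226.0), np.float64(32.0)), (np.float64(529.0), np.float64(-237.0), np.float64(24.0))]
200 [(np.float64(529.0), np.float64(-216.0), np.float64(34.0)), (np.float64(532.0), np.float64(-226.0), np.float64(42.0)), (np.float64(530.0), np.float64(-237.0), np.float64(36.0))]
205 [(np.float64(530.0), np.float64(-217.0), np.float64(47.0)), (np.float64(531.0), np.float64(-226.0), np.float64(49.0)), (np.float64(531.0), np.float64(-236.0), np.float64(48.0))]
210 [(np.float64(528.0), np.float64(-217.0), np.float64(50.0)), (np.float64(519.0), np.float64(-226.0), np.float64(26.0)), (np.float64(529.0), np.float64(-236.0), np.float64(51.0))]
215 [(np.float64(513.0), np.float64(-215.0), np.float64(21.0)), (np.float64(519.0), np.float64(-226.0), np.f
[... 2481 characters left out ...]
oat64(-220.0), np.float64(122.0)), (np.float64(521.0), np.float64(-226.0), np.float64(118.0)), (np.float64(526.0), np.float64(-232.0), np.float64(125.0))]
290 [(np.float64(525.0), np.float64(-220.0), np.float64(127.0)), (np.float64(519.0), np.float64(-226.0), np.float64(119.0)), (np.float64(526.0), np.float64(-232.0), np.float64(128.0))]
295 [(np.float64(524.0), np.float64(-220.0), np.float64(129.0)), (np.float64(516.0), np.float64(-226.0), np.float64(118.0)), (np.float64(524.0), np.float64(-232.0), np.float64(129.0))]
cover 16232 [ 524.4 -227.2   23.7] med [ 529.1 -227.7   23.7] circ [ 511.  -227.1] 62.2
collar 1119 [ 519.6 -226.9   49.2] med [ 522.2 -226.9   49.4] circ [ 511.4 -227. ] 22.1
```

View pics/c2.png

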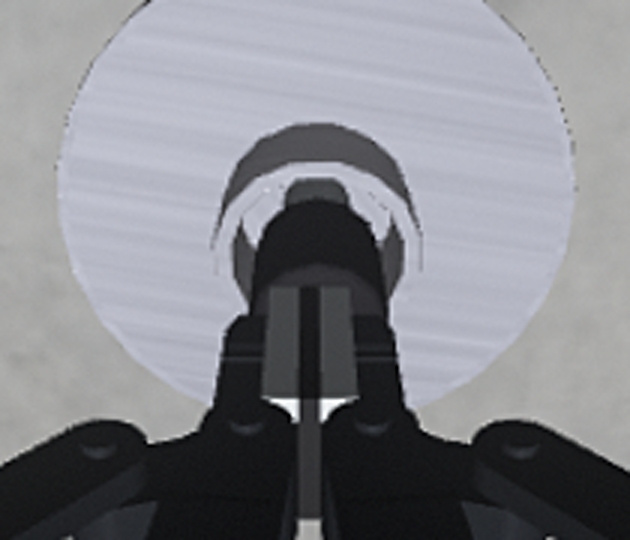

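The shut tips are at z≈88, just above the knob top at 78, while the lid heights match what they should be. So the real tips sit about 17 mm behind the TCP, not ahead of it. I'll measure the tip height at the two openings I need.

Request:
jog_arm:
  moves:
    - [[0, 0, 0], [0, -0.1, 0], -0.38]
    - [[0, 0, 0], [0, -0.1, 0], -0.38]
    - [[0, 0, 0], [0, -0.1, 0], -0.38]
    - [[0, 0, 0], [0, -0.1, 0], -0.38]
    - [[0, 0, 0], [0, -0.1, 0], -0.38]
    - [[0, 0, 0], [0, -0.1, 0], -0.38]

```text
clock: 3.92
position: [511.9, -224.8, 70.9]
tool_rot: [1.0, 0.0, 0.0, 0.0]
wrist_force: [-0.0, 0.2, 0.2]
width: 26.3
grasp_force: 0.0
```

```bash
cat >> h.py <<'E'
def tips(W,p):
    # visible front faces of the fingers: around TCP x+6..16, off-centre
    P=W.reshape(-1,3); P=P[np.isfinite(P[:,0])]-p
    for s in (1,-1):
        Q=P[(P[:,0]>3)&(P[:,0]<16)&(P[:,1]*s<65)&(P[:,1]*s>2)&(P[:,2]>8)&(P[:,2]<60)]
        if len(Q):
            q=np.percentile(Q[:,2],[0,1,3,10]).round(1); n=Q[Q[:,2]<q[0]+6]; print('side',s,len(Q),'z-TCP',q,'y range',n[:,1].min().round(1),n[:,1].max().round(1),'xmax',n[:,0].max().round(1))
E
python3 - <<'E'
from h import *
o=sensors.get_obs();print(o['width'],o['position'])
p,d=cap('wrist','w2');tips(wcloud(d,o),o['position'])
print('shut');tips(wcloud(np.load('pics/w1.npy'),o),np.array([511.95,-225.8,70.9]))
o['position']=np.array([508.7,-231.1,152.07]);print('open');tips(wcloud(np.load('pics/w0.npy'),o),o['position'])
E
```

```text
26.267830266583235 [ 511.91454428 -224.82920249   70.92132339]
side 1 1892 z-TCP [ 8.1 14.3 16.2 21.8] y range 2.1 19.2 xmax 10.4
side -1 1882 z-TCP [ 8.1 14.6 17.  22.2] y range -17.1 -10.5 xmax 10.5
shut
side 1 1736 z-TCP [ 8.4 16.1 18.5 23.3] y range 3.1 7.5 xmax 10.3
side -1 1451 z-TCP [ 8.3 16.9 18.9 24. ] y range -6.9 -6.9 xmax 3.6
open
side 1 1278 z-TCP [23.1 25.4 28.1 31.6] y range 42.3 53.8 xmax 11.2
side -1 1302 z-TCP [23.4 25.4 28.1 31.5] y range -54.5 -42.1 xmax 11.5
```

Request:
jog_arm:
  moves:
    - [[0, 0, 0], [0, 0, 0], 0.04]
    - [[0, 0, 0], [0, 0, 0], 0.04]
    - [[0, 0, 0], [0, 0, 0], 0.04]
    - [[0, 0, 0], [0, 0, 0], 0.04]
    - [[0, 0, 0], [0, 0, 0], 0.04]
    - [[0, 0, 0], [0, 0, 0], 0.04]

```text
clock: 4.47
position: [511.9, -224.8, 70.9]
tool_rot: [1.0, 0.0, 0.0, 0.0]
wrist_force: [-0.5, 0.1, -0.5]
width: 44.4
grasp_force: 0.0
```

Run:
```python
from h import *
o=sensors.get_obs();print(o['width'],o['position'])
p,d=cap('wrist','w3');tips(wcloud(d,o),o['position'])
```

```text
44.43690696144694 [ 511.92310289 -224.80562963   70.93118972]
side 1 1760 z-TCP [12.1 15.3 17.4 22.9] y range 22.0 29.1 xmax 11.4
side -1 1741 z-TCP [ 8.  15.3 16.9 22.9] y range -22.4 -2.1 xmax 7.8
```

Request:
jog_arm:
  moves:
    - [[0, 0, 0], [-0.05, 0.22, 0], 1]
    - [[0, 0, 0], [-0.05, 0.22, 0], 1]
    - [[0, 0, 0], [-0.05, 0.22, 0], 1]
    - [[0, 0, 0], [-0.05, 0.22, 0], 1]
    - [[0, 0, 0], [-0.05, 0.22, 1], 1]
    - [[0, 0, 0], [-0.05, 0.22, 2], 1]
    - [[0, 0, 0], [-0.05, 0.22, 3], 1]
    - [[0, 0, 0], [-0.05, 0.22, 3], 1]
    - [[0, 0, 0], [-0.05, 0.22, 3], 1]
    - [[0, 0, 0], [-0.05, 0.22, 3], 0]
    - [[0, 0, 0], [-0.05, 0.22, 3], 0]
    - [[0, 0, 0], [-0.05, 0.22, 3], -0.1]
    - [[0, 0, 0], [-0.05, 0.22, 3], -0.2]
    - [[0, 0, 0], [-0.05, 0.22, 3], -0.3]
    - [[0, 0, 0], [-0.05, 0.22, 3], -0.4]
    - [[0, 0, 0], [-0.05, 0.22, 3], -1]
    - [[0, 0, 0], [-0.05, 0.22, 3], -1]
    - [[0, 0, 0], [-0.05, 0.22, 3], -1]
    - [[0, 0, 0], [-0.05, 0.22, 3], -1]
    - [[0, 0, 0], [-0.05, 0.22, 3], -1]

```text
clock: 6.18
position: [511.6, -227.3, 41.5]
tool_rot: [1.0, -0.0, 0.0, 0.0]
wrist_force: [-0.4, -0.8, 5.4]
width: 24.4
grasp_force: 58.7
```

Run:
```python
from h import *
o=sensors.get_obs();print(o['width'],o['position'],o['grasp_force'],o['wrist_force'])
p,d=cap('wrist','w4')
W=wcloud(d,o);show('cover',W,325,215,90,20,28)
cv2.imwrite('pics/c4.png',cv2.resize(p[150:350,200:450,::-1],None,fx=2.5,fy=2.5,interpolation=2))
```

```text
24.35334687274484 [ 511.63596733 -227.28234729   41.471833  ] 58.68350386619568 [-0.44167455 -0.77465207  5.40981009]
cover 17588 [ 532.2 -227.9   23.7] med [ 535.6 -227.9   23.7] circ [ 511.  -227.1] 62.2
```

View pics/c4.png

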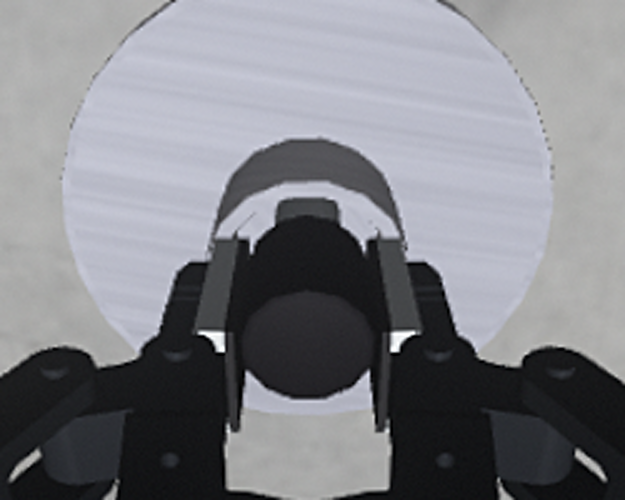

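Request:
jog_arm:
  moves:
    - [[0, 0, 0], [0, 0, -0.2], -1]
    - [[0, 0, 0], [0, 0, -0.6], -1]
    - [[0, 0, 0], [0, 0, -1.2], -1]
    - [[0, 0, 0], [0, 0, -2.2], -1]
    - [[0, 0, 0], [0, 0, -3.5], -1]
    - [[0, 0, 0], [0, 0, -5], -1]
    - [[0, 0, 0], [0, 0, -6.5], -1]
    - [[0, 0, 0], [0, 0, -8], -1]
    - [[0, 0, 0], [0, 0, -9.5], -1]
    - [[0, 0, 0], [0, 0, -11], -1]
    - [[0, 0, 0], [0, 0, -12], -1]
    - [[0, 0, 0], [0, 0, -12.7], -1]
    - [[0, 0, 0], [0, 0, -13], -1]
    - [[0, 0, 0], [0, 0, -13], -1]
    - [[0, 0, 0], [0, 0, -13], -1]

```text
clock: 7.48
position: [510.9, -226.8, 170.4]
tool_rot: [1.0, 0.0, -0.001, -0.0]
wrist_force: [0.2, -0.1, -4.5]
width: 24.0
grasp_force: 59.1
```

Request:
jog_arm:
  moves:
    - [[0, 0, 0], [0, -0.3, 0], -1]
    - [[0, 0, 0], [-0.1, -1, 0], -1]
    - [[0, 0, 0], [-0.2, -2.2, 0], -1]
    - [[0, 0, 0], [-0.4, -4, 0], -1]
    - [[0, 0, 0], [-0.6, -6.5, 0], -1]
    - [[0, 0, 0], [-0.8, -9, 0], -1]
    - [[0, 0, 0], [-1.1, -12, 0], -1]
    - [[0, 0, 0], [-1.3, -15, 0], -1]
    - [[0, 0, 0], [-1.6, -18, 0], -1]
    - [[0, 0, 0], [-1.8, -21, 0], -1]
    - [[0, 0, 0], [-2.1, -24, 0], -1]
    - [[0, 0, 0], [-2.3, -27, 0], -1]
    - [[0, 0, 0], [-2.6, -30, 0], -1]
    - [[0, 0, 0], [-2.8, -32.5, 0], -1]
    - [[0, 0, 0], [-2.9, -34.5, 0], -1]
    - [[0, 0, 0], [-3.0, -36, 0], -1]
    - [[0, 0, 0], [-3.1, -36.7, 0], -1]
    - [[0, 0, 0], [-3.1, -37, 0], -1]
    - [[0, 0, 0], [-3.1, -37, 0], -1]
    - [[0, 0, 0], [-3.1, -37, 0], -1]

```text
clock: 9.15
position: [480.2, 142.0, 170.7]
tool_rot: [1.0, -0.0, -0.0, 0.001]
wrist_force: [-0.2, 0.7, -4.0]
width: 24.0
grasp_force: 59.2
```

Run:
```python
from h import *
o=sensors.get_obs();print(o['joints'].round(2),o['position'],o['grasp_force'],o['wrist_force'])
p,d=cap('wrist','w5');p2,d2=cap('top','t5')
W=wcloud(d,o);np.save('pics/W5.npy',W);np.save('pics/W5t.npy',cloud('top',d2))
P=W.reshape(-1,3);P=P[np.isfinite(P[:,0])]
rim=P[(P[:,2]>95)&(P[:,2]<105)&(np.hypot(P[:,0]-593,P[:,1]-142)<62)&(np.hypot(P[:,0]-593,P[:,1]-142)>44)]
print(len(rim),rim[:,2].mean(),rim.min(0),rim.max(0),cv2.minEnclosingCircle(rim[:,:2].astype(np.float32)))
from scipy.optimize import least_squares
print(least_squares(lambda q:np.hypot(rim[:,0]-q[0],rim[:,1]-q[1])-q[2],[593,142,52],loss='soft_l1').x)
T=np.load('pics/W5t.npy').reshape(-1,3);T=T[np.isfinite(T[:,0])]
rim=T[(T[:,2]>93)&(T[:,2]<108)&(np.hypot(T[:,0]-593,T[:,1]-142)<62)&(np.hypot(T[:,0]-593,T[:,1]-142)>44)]
print('top',len(rim),least_squares(lambda q:np.hypot(rim[:,0]-q[0],rim[:,1]-q[1])-q[2],[593,142,52],loss='soft_l1').x)
cv2.imwrite('pics/c5.png',p[:,:,::-1])
```

```text
[-0.03  0.27 -0.41  1.98  0.13  0.92 -2.08] [480.23876644 141.98410556 170.70623229] 59.23525393009186 [-0.18948722  0.65267773 -4.03231093]
2234 99.1621907913855 [541.14649538  90.6243931   95.00032175] [637.57979518 198.77451529 102.01489571] ((594.3479614257812, 144.6876678466797), 54.13859176635742)
[593.86853766 144.68578498  51.17102351]
top 253 [593.42272129 142.14534826  51.63723124]
```

View pics/c5.png

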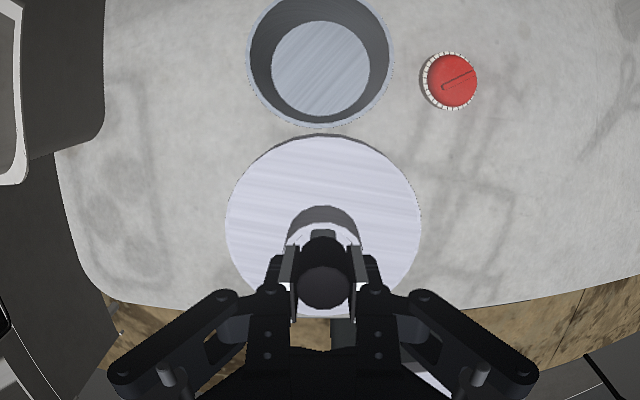

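The wrist view shows the canister mouth at about (320,68) and the lids held level at (323,225). Both cameras place the canister relative to the lids to within about 1 mm, so I'll move over it.

Request:
jog_arm:
  moves:
    - [[0, 0, 0], [0.3, 0, 0], -1]
    - [[0, 0, 0], [1, 0, 0], -1]
    - [[0, 0, 0], [2.2, 0, 0], -1]
    - [[0, 0, 0], [4, -0.1, 0], -1]
    - [[0, 0, 0], [6, -0.2, 0], -1]
    - [[0, 0, 0], [8, -0.26, 0], -1]
    - [[0, 0, 0], [9.7, -0.26, 0], -1]
    - [[0, 0, 0], [10.8, -0.26, 0], -1]
    - [[0, 0, 0], [11.3, -0.26, 0], -1]
    - [[0, 0, 0], [11.44, -0.26, 0], -1]
    - [[0, 0, 0], [11.44, -0.26, 0], -1]
    - [[0, 0, 0], [11.44, -0.26, 0.5], -1]
    - [[0, 0, 0], [11.44, -0.26, 1.2], -1]
    - [[0, 0, 0], [11.44, -0.26, 1.9], -1]
    - [[0, 0, 0], [11.44, -0.26, 2.5], -1]
    - [[0, 0, 0], [11.44, -0.26, 2.6], -1]
    - [[0, 0, 0], [11.44, -0.26, 2.6], -1]
    - [[0, 0, 0], [11.44, -0.26, 2.6], -1]

```text
clock: 10.75
position: [594.8, 145.7, 144.9]
tool_rot: [1.0, 0.0, 0.0, -0.0]
wrist_force: [-0.4, 0.8, -3.0]
width: 24.2
grasp_force: 59.3
```

Run:
```python
from h import *
o=sensors.get_obs();print(o['position'],R.from_quat(o['tool_rot']).as_matrix().round(4)[:,2],o['grasp_force'],o['wrist_force'])
p,d=cap('wrist','w6');W=wcloud(d,o)
P=W.reshape(-1,3);P=P[np.isfinite(P[:,0])]
Q=P[(P[:,2]>118)&(P[:,2]<134)&(np.hypot(P[:,0]-594,P[:,1]-144)<70)]
print(np.median(Q[:,2]),cv2.minEnclosingCircle(Q[:,:2].astype(np.float32)))
Q=P[(P[:,2]>174)&(P[:,2]<190)&(np.hypot(P[:,0]-594,P[:,1]-144)<12)]
print('knob',len(Q),np.median(Q[:,2]),Q.min(0),Q.max(0))
A=np.c_[Q[:,:2]-Q[:,:2].mean(0),np.ones(len(Q))];print(np.linalg.lstsq(A,Q[:,2],rcond=None)[0])
```

```text
[594.78826008 145.70321742 144.86610503] [ 0.  0. -1.] 59.25893783569336 [-0.35023631  0.75809779 -3.04332768]
126.9956134209945 ((593.9275512695312, 145.95977783203125), 62.30663299560547)
knob 1794 180.9782757763965 [582.02396007 133.45225366 174.00285607] [605.9332651  155.82531329 189.88425663]
[-4.23931249e-02 -1.15255327e-03  1.80934943e+02]
```

Request:
jog_arm:
  moves:
    - [[0, 0, 0], [0, 0.1, 0], -1]
    - [[0, 0, 0], [0, 0.1, 0], -1]
    - [[0, 0, 0], [0, 0.1, 0.2], -1]
    - [[0, 0, 0], [0, 0.1, 0.4], -1]
    - [[0, 0, 0], [0, 0.1, 0.6], -1]
    - [[0, 0, 0], [0, 0.1, 0.8], -1]
    - [[0, 0, 0], [0, 0.1, 1.0], -1]
    - [[0, 0, 0], [0, 0.1, 1.2], -1]
    - [[0, 0, 0], [0, 0.1, 1.2], -1]
    - [[0, 0, 0], [0, 0.1, 1.2], -1]

```text
clock: 11.63
position: [594.7, 144.6, 132.7]
tool_rot: [1.0, 0.0, -0.0, 0.0]
wrist_force: [0.1, 0.9, -4.4]
width: 24.1
grasp_force: 59.3
```

No contact force yet, so the plug is entering freely. Continuing down.

Request:
jog_arm:
  moves:
    - [[0, 0, 0], [0, 0, 0.15], -1]
    - [[0, 0, 0], [0, 0, 0.3], -1]
    - [[0, 0, 0], [0, 0, 0.4], -1]
    - [[0, 0, 0], [0, 0, 0.5], -1]
    - [[0, 0, 0], [0, 0, 0.6], -1]
    - [[0, 0, 0], [0, 0, 0.65], -1]
    - [[0, 0, 0], [0, 0, 0.7], -1]
    - [[0, 0, 0], [0, 0, 0.7], -1]
    - [[0, 0, 0], [0, 0, 0.7], -1]

```text
clock: 12.38
position: [594.8, 144.6, 125.9]
tool_rot: [1.0, 0.0, 0.0, 0.0]
wrist_force: [0.5, -0.4, -4.7]
width: 24.2
grasp_force: 59.3
```

Request:
jog_arm:
  moves:
    - [[0, 0, 0], [0, 0, 0.05], -1]
    - [[0, 0, 0], [0, 0, 0.1], -1]
    - [[0, 0, 0], [0, 0, 0.15], -1]
    - [[0, 0, 0], [0, 0, 0.15], -1]
    - [[0, 0, 0], [0, 0, 0.15], -1]

```text
clock: 12.8
position: [594.9, 144.7, 125.5]
tool_rot: [1.0, 0.0, 0.0, 0.0]
wrist_force: [-3.9, -0.6, 5.7]
width: 24.4
grasp_force: 60.2
```

Contact came at TCP z 125.5, exactly the predicted seated height. Releasing gently.

Request:
jog_arm:
  moves:
    - [[0, 0, 0], [0, 0, 0], -1]
    - [[0, 0, 0], [0, 0, 0], -1]
    - [[0, 0, 0], [0, 0, 0], -0.5]
    - [[0, 0, 0], [0, 0, 0], -0.4]
    - [[0, 0, 0], [0, 0, 0], -0.3]
    - [[0, 0, 0], [0, 0, 0], -0.2]
    - [[0, 0, 0], [0, 0, 0], 0]
    - [[0, 0, 0], [0, 0, 0], 0.3]
    - [[0, 0, 0], [0, 0, 0], 0.6]
    - [[0, 0, 0], [0, 0, 0], 1]
    - [[0, 0, 0], [0, 0, 0], 1]
    - [[0, 0, 0], [0, 0, 0], 1]
    - [[0, 0, 0], [0, 0, 0], 1]
    - [[0, 0, 0], [0, 0, 0], 1]

```text
clock: 13.97
position: [594.8, 144.6, 124.4]
tool_rot: [1.0, 0.0, 0.0, 0.0]
wrist_force: [-0.4, 0.3, 0.2]
width: 85.5
grasp_force: 0.0
```

Run:
```python
from h import *
o=sensors.get_obs();print(o['position'],o['width'],o['wrist_force'])
p,d=cap('wrist','w7');W=wcloud(d,o)
P=W.reshape(-1,3);P=P[np.isfinite(P[:,0])];rr=np.hypot(P[:,0]-594,P[:,1]-144.7)
for n,lo,hi,m in (('cover',104,112,66),('collar',130,137,25),('knob',157,168,15)):
    Q=P[(P[:,2]>lo)&(P[:,2]<hi)&(rr<m)]; print(n,len(Q),np.median(Q[:,2]),cv2.minEnclosingCircle(Q[:,:2].astype(np.float32)))
    A=np.c_[Q[:,:2]-Q[:,:2].mean(0),np.ones(len(Q))];print(np.linalg.lstsq(A,Q[:,2],rcond=None)[0])
tips(W,o['position'])
cv2.imwrite('pics/c7.png',p[:,:,::-1])
```

```text
[594.79766713 144.62420439 124.40845865] 85.49041826935543 [-0.41494697  0.34377419  0.22522566]
cover 21669 107.69139855054988 ((594.1151123046875, 144.8007354736328), 62.4005012512207)
[6.75939117e-04 8.74700477e-04 1.07691280e+02]
collar 1521 133.39600037709602 ((594.7173461914062, 145.12094116210938), 22.251937866210938)
[-6.88278808e-03  1.03233505e-03  1.33301232e+02]
knob 2175 161.53149300581674 ((594.65869140625, 145.0832977294922), 13.17639446258545)
[-5.83127088e-02  2.53914778e-03  1.61314875e+02]
side 1 2331 z-TCP [ 8.   8.4  8.9 10.5] y range 2.0 21.7 xmax 16.0
side -1 2286 z-TCP [ 8.1  8.4  8.8 10.5] y range -20.6 -2.0 xmax 16.0
```

View pics/c7.png

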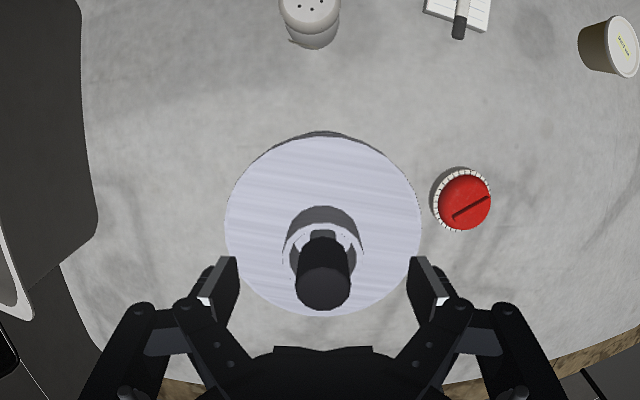

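The cover top is at 107.7 (108 expected) and level, so the pair is seated. The pads straddle the collar, so I'll descend and grip it.

Request:
jog_arm:
  moves:
    - [[0, 0, 0], [-0.03, -0.03, 0.6], 1]
    - [[0, 0, 0], [-0.03, -0.03, 1.2], 1]
    - [[0, 0, 0], [-0.03, -0.03, 1.8], 1]
    - [[0, 0, 0], [-0.03, -0.03, 2.3], 1]
    - [[0, 0, 0], [-0.03, -0.03, 2.3], 1]
    - [[0, 0, 0], [-0.03, -0.03, 2.3], 0.4]
    - [[0, 0, 0], [-0.03, -0.03, 2.3], 0.3]
    - [[0, 0, 0], [-0.03, -0.03, 2.3], 0.2]
    - [[0, 0, 0], [-0.03, -0.03, 2.3], 0.15]
    - [[0, 0, 0], [-0.03, -0.03, 2.3], 0.1]
    - [[0, 0, 0], [-0.03, -0.03, 2.3], 0.05]
    - [[0, 0, 0], [-0.03, -0.03, 2.3], 0]
    - [[0, 0, 0], [-0.03, -0.03, 2.3], -0.1]
    - [[0, 0, 0], [-0.03, -0.03, 2.3], -1]
    - [[0, 0, 0], [-0.03, -0.03, 2.3], -1]
    - [[0, 0, 0], [-0.03, -0.03, 2.3], -1]
    - [[0, 0, 0], [-0.03, -0.03, 2.3], -1]

```text
clock: 15.43
position: [594.8, 144.9, 102.1]
tool_rot: [1.0, 0.0, 0.0, 0.0]
wrist_force: [-1.4, -1.4, 5.6]
width: 41.9
grasp_force: 60.4
```

Request:
jog_arm:
  moves:
    - [[0, 0, 0], [0, 0, -0.1], -1]
    - [[0, 0, 0], [0, 0, -0.3], -1]
    - [[0, 0, 0], [0, 0, -0.6], -1]
    - [[0, 0, 0], [0, 0, -0.9], -1]
    - [[0, 0, 0], [0, 0, -1.2], -1]
    - [[0, 0, 0], [0, 0, -1.2], -1]
    - [[0, 0, 0], [0, 0, -1.2], -1]

```text
clock: 16.02
position: [594.6, 145.0, 113.6]
tool_rot: [1.0, 0.0, 0.0, -0.0]
wrist_force: [0.9, -0.9, -1.4]
width: 41.6
grasp_force: 60.8
```

Run:
```python
from h import *
o=sensors.get_obs();print(o['position'],o['width'],o['wrist_force'])
p,d=cap('wrist','w8');W=wcloud(d,o)
P=W.reshape(-1,3);P=P[np.isfinite(P[:,0])];rr=np.hypot(P[:,0]-594,P[:,1]-144.7)
for n,lo,hi,m in (('cover',104,125,66),('knob',155,185,13)):
    Q=P[(P[:,2]>lo)&(P[:,2]<hi)&(rr<m)]; print(n,len(Q),np.median(Q[:,2]),cv2.minEnclosingCircle(Q[:,:2].astype(np.float32)))
    A=np.c_[Q[:,:2]-Q[:,:2].mean(0),np.ones(len(Q))];print(np.linalg.lstsq(A,Q[:,2],rcond=None)[0])
```

```text
[594.61477945 144.96264819 113.62219832] 41.63976480871297 [ 0.91912085 -0.92958132 -1.44032347]
cover 22559 119.13785749880068 ((594.372314453125, 145.31341552734375), 62.275665283203125)
[-5.01919171e-03  1.68322496e-03  1.19031584e+02]
knob 2406 161.49799703438416 ((594.0146484375, 144.7126922607422), 12.977356910705566)
[-6.88957752e-02  9.39175157e-03  1.61193670e+02]
```

The cover has risen to 119.1 while the knob stayed at 161.5. The force is 1.4 N, which is the cover alone. Lifting the rest of the way.

Request:
jog_arm:
  moves:
    - [[0, 0, 0], [0, 0, -0.3], -1]
    - [[0, 0, 0], [0, 0, -0.8], -1]
    - [[0, 0, 0], [0, 0, -1.5], -1]
    - [[0, 0, 0], [0, 0, -2.3], -1]
    - [[0, 0, 0], [0, 0, -3.1], -1]
    - [[0, 0, 0], [0, 0, -3.9], -1]
    - [[0, 0, 0], [0, 0, -4.7], -1]
    - [[0, 0, 0], [0, 0, -5.5], -1]
    - [[0, 0, 0], [0, 0, -6.3], -1]
    - [[0, 0, 0], [0, 0, -7.1], -1]
    - [[0, 0, 0], [0, 0, -7.9], -1]
    - [[0, 0, 0], [0, 0, -8.5], -1]
    - [[0, 0, 0], [0, 0, -8.9], -1]
    - [[0, 0, 0], [0, 0, -9], -1]
    - [[0, 0, 0], [0, 0, -9], -1]
    - [[0, 0, 0], [0, 0, -9], -1]
    - [[0, 0, 0], [0, 0, -9], -1]
    - [[0, 0, 0], [0, 0, -9], -1]

```text
clock: 17.57
position: [594.2, 144.8, 202.9]
tool_rot: [1.0, 0.0, -0.0, 0.0]
wrist_force: [0.2, 0.2, -1.1]
width: 42.1
grasp_force: 60.8
```

Run:
```python
from h import *
o=sensors.get_obs();print(o['position'],o['width'],o['wrist_force'],o['grasp_force'])
p,d=cap('wrist','w9');W=wcloud(d,o)
P=W.reshape(-1,3);P=P[np.isfinite(P[:,0])];rr=np.hypot(P[:,0]-594,P[:,1]-144.7)
Q=P[(P[:,2]>195)&(P[:,2]<220)&(rr<66)&(rr>25)];print(np.median(Q[:,2]),cv2.minEnclosingCircle(Q[:,:2].astype(np.float32)))
A=np.c_[Q[:,:2]-Q[:,:2].mean(0),np.ones(len(Q))];print(np.linalg.lstsq(A,Q[:,2],rcond=None)[0])
p,d=cap('scene','s9')
cv2.imwrite('pics/c9.png',cv2.resize(p[60:300,150:450,::-1],None,fx=2,fy=2))
```

```text
[594.21150603 144.8002563  202.88362653] 42.05769303331299 [ 0.22385566  0.24520165 -1.13553706] 60.84326293319464
208.37406292954586 ((593.6771850585938, 145.4121551513672), 62.589088439941406)
[-6.01615986e-03  1.70099459e-03  2.08288035e+02]
```

View pics/c9.png

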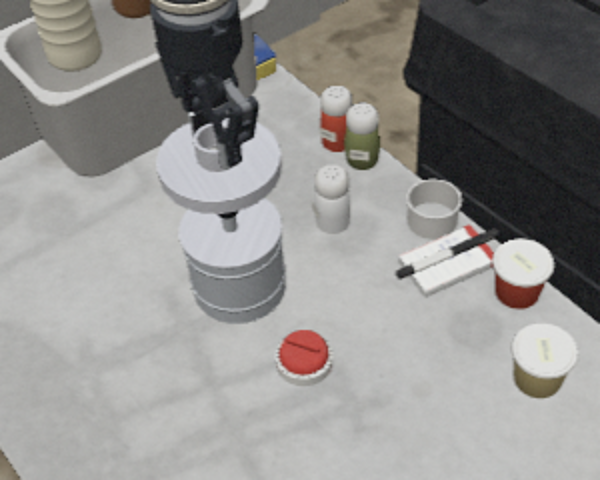

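The inner lid is seated on the canister, with its stem and knob at about (230,215). The cover hangs level above it, its top at z 208 and its skirt at about 190, above the knob top at 162. Handing in.

```bash
python3 -c "
from h import *
print(r.close_job())"
```

```text
the job is handed in; nothing more can be done
None
```

I handed the job in without seeing a verdict; by my last measurements the inner lid is seated in the canister, and the gripper holds the cover level right above it, skirt about 28 mm above the knob top.

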